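Load the weld-section carrier for the microscope

ROBOT

A 6-joint arm with a two-finger parallel gripper is mounted at the origin on the work surface. World frame = base frame: x ahead of the robot, y to its left, z up, the work surface at z = 0. Lengths are in m, angles in degrees, forces in N, time in s.
With the tool pointing down it reaches from about 0.275 to 1 m from the base axis. Payload 8.4 kg.
Tool frame: the origin (TCP) lies midway between the tips of the shut fingers; the grasp point (between the pads) lies 19 mm behind it; z points along the fingers, y is the line along which they close (so a half turn about z gives the same grasp; the last joint's range is limited). The gripper opens to 85 mm and grips with 20 to 120 N. Pads are 22 mm wide; open, the fingers measure 114 mm over their backs; the gripper's body (76 mm by 85 mm) begins 54 mm behind the grasp point. The pads swing forward as they close: fully open they stand 13 mm farther back than shut.
Start: joints at [-68.148, 20.225, 93.587, -0, 66.188, -0.138], TCP at [0.234, -0.58, 0.231] pointing down, gripper open.
Joint ranges: [-150.9, 150.9], [-52.94, 120.26], [3.33, 152.33], [-74.26, 254.26], [0, 154.13], [-172.89, 172.89]. Speed limits (degrees/s): [127.2, 127.2, 159.86, 180, 180, 180].

INTERFACE

Orientations are given as [roll, pitch, yaw] about the fixed x, y, z axes, in that order (R = Rz(yaw) Ry(pitch) Rx(roll)).
In Python, from station import r gives the robot as it stands.
- The arm moves only by the tool step_arm, never from a script. Its argument "targets" is a list that holds one entry, the list of rows, each a list of 5 numbers: the shift along the world's x, y, z in units of 800 mm (1.0 is 800 mm), then the turn about the world's z in units of 45 degrees (1.0 is 45 degrees), then the closure, from -1 (fully open) to 1 (shut). In form: [[[dx, dy, dz, spin, fingers], ...]]. A call has 1 to 10 rows; each row is the pose to reach, as a shift and turn from the pose commanded when the call began; what a row does not reach only later rows make up. A row lasts 1/12 s, in which the tool goes at most 41.7 mm and 7.16 degrees, less where a joint would pass 70% of its speed; a pose out of reach is approached as far as the arm can. A call with a number of a shift or a turn outside -1 to 1 is refused whole. A call with a gripper value outside its range is refused whole. The fingers move at their own pace and stop on an object; "force" is the grip in N (left out, the last holds). Time passes only in rows, so rows that repeat a pose let the fingers close. It gives the time, the measured TCP pose, the force, the opening and the grip force at its end, in the units of the state.
- r.get_state(): the state, without advancing time (a new reading comes with each control period).
- r.grab_frame(name): name is "side" or "top" or "wrist"; returns the picture (420x560x3 uint8, red, green, blue); there is no depth.
- r.calibration(name): a dict with "K" (3x3 intrinsics, pixels), "dist" ([k1, k2, p1, p2, k3] as OpenCV has them; the pictures are not rectified), "pose" (4x4, takes a point from camera to world coordinates). Camera axes: x right, y down, z forward; pixel columns grow to the right and rows downward; lengths in m; the calibration is good to about 2 mm. A picture is of the moment at which its call begins: read the wrist's pose just before it. calibration takes no time and is no camera call; for the wrist camera it gives the pose at the moment of the call.
- r.hand_in(): hands the job in; it is judged then, once.
Trained networks look in the newest picture that a camera, given by its name, has taken for a name from the list of things; names that differ only in an ending like _2 or _b are one class to them, and where a whole thing is asked for, a point or a joint stands for the part that bears it (a point fixed in the world has none). Each returns a list of dicts, best first, with "confidence" (0 to 1); they miss things now and then, are a little off and sometimes report something else, mostly with a low value. They report only what shows in the picture. A call takes as long as a camera call. They do not tell look-alikes from the thing itself.
- r.search_frame(query, camera): "rect" ([left, top, right, bottom] in pixels, round what is visible of it).
- r.outline_of(query, camera): "mask" (420x560 bool, what is visible of it) and "rect" ([left, top, right, bottom] in pixels, round what is visible of it).
- r.landmark_of(query, camera): "centre" ([column, row] in pixels: a listed point, or the origin of a listed thing).
The state is a dict: "t": time; "qpos": joint angles; "qd": joint speeds; "joint_efforts": joint torques, N m; "eef_pos": TCP position; "tool_rot": TCP orientation; "wrist_force": force on the tool from outside, world axes, zero at the start; "ft_torque": the same for the moment, N m; "width": opening from 0.0 (shut) to 1.0 (fully open); "gripper_force": force on a finger pad.
Only numpy, scipy, OpenCV 4.12 (cv2) and the standard library are available. Lean on these libraries where they do the work, as an engineer would, in place of code of your own. Each camera call takes 0.05 s, during which the arm holds its last target. There are 200 camera calls.

TASK

Get the carrier ready for the microscope: lift the three loose weld sections (butt, tee and lap joint) and lay one in each empty well, flat on its base and clear of the walls' tops, leaving the section that is already loaded in its well. Then lay the round gauge rod along the carrier's middle aisle and press it down past the sprung jaw until it is fully home in both forks, centred, with the jaw closed over it. Leave the other things on the desk where they are.

Things in the scene. Friction and masses are not known exactly. Their poses are not given: they have to be found in the camera images.
- butt: Steel butt-weld section: block 66 (x, long) by 30 (y) by 28 (z) mm, dark weld stripe over its middle, about 0.42 kg. Origin: centre of its underside, z up. It starts flat on the desk.
- tee: Steel tee-joint section: base plate 66 (x) by 32 (y) by 12 (z) mm with an upright web 66 (x) by 12 (y) mm along its middle, from z = 12 to z = 40 mm; the weld fillets at the web's foot reach up to z = 17 mm; about 0.36 kg. Origin: centre of the underside. It starts flat on the desk.
- lap: Steel lap-joint section: two plates 51 (x) by 30 (y) by 14 (z) mm, one on the other, the upper shifted 15 mm to +x; overall 66 (x) by 30 (y) by 28 (z) mm; about 0.33 kg. Origin: under the middle of the overall outline, z up. It starts flat on the desk.
- loaded: A second butt-weld section just like butt (66 by 30 by 28 mm), already lying in well3 of the carrier. Leave it there. Origin: centre of its underside.
- rod: Steel gauge rod, 12 mm in diameter, 180 mm long, with dark rings near both ends, 0.16 kg, lying on the desk. Origin: its centre; x along its axis.
- carrier: Dark grey carrier fixed to the desk, 184 (x) by 144 (y) mm, at any yaw: four wells, two on each side of a 24 mm wide middle aisle along x. Walls 5 mm thick, tops 14 mm above the desk. In the aisle stand two steel forks and, at x = 0, a sprung jaw. A rod in the forks leaves little room for a gripper to reach into the wells. Origin: centre of the underside.
- well0 (a point): Centre of a well's floor, 4 mm above the desk; x along the well's long side. The well is 84.5 (x) by 50 (y) mm inside, its walls rise 10 mm above this point. At x = +45, y = +42 mm in the carrier. Empty at the start.
- well1 (a point): Centre of a well's floor, 4 mm above the desk; x along the well's long side. The well is 84.5 (x) by 50 (y) mm inside, its walls rise 10 mm above this point. At x = -45, y = +42 mm in the carrier. Empty at the start.
- well2 (a point): Centre of a well's floor, 4 mm above the desk; x along the well's long side. The well is 84.5 (x) by 50 (y) mm inside, its walls rise 10 mm above this point. At x = +45, y = -42 mm in the carrier. Empty at the start.
- well3 (a point): Centre of a well's floor, 4 mm above the desk; x along the well's long side. The well is 84.5 (x) by 50 (y) mm inside, its walls rise 10 mm above this point. At x = -45, y = -42 mm in the carrier. Holds loaded.
- clip (a point): Where the rod's centre lies when home: over the carrier's centre, 56 mm above the desk; x along the aisle, y across it to the jaw's side. The forks stand at x = -70 and +70 mm, 8 mm thick (x), slot 16 mm wide, its bottom 50 mm above the desk; tops 76 mm above it, flared to about 28 mm.
- jaw (a joint): Sprung jaw, 8 mm wide (x), hinged 22 mm above the desk under the rod. It rises at y = +15 to +19 mm, to 69 mm above the desk; its round nose (radius 4 mm) hooks over the rod, to 3 mm from the aisle's middle. 0 = closed, grows opening. A rod pressed down opens it 0.1 rad against 3 to 12 N; it springs shut over the rod. Fingers cannot hold the rod at the jaw: hold it 25 mm to either side.
- disc: Bystander: steel hardness reference disc, 52 mm in diameter, 20 mm high, among the sections. Origin: centre of the underside.
- jar: Bystander: white jar with black cap, 50 mm in diameter, 70 mm high, among the sections. Origin: centre of the underside.
- loupe: Bystander: black standing loupe, 42 mm in diameter, 52 mm high. Origin: centre of the underside.
- mouse: Bystander: black computer mouse, 100 (x) by 58 by 26 mm. Origin: centre of the underside.
- brush: Bystander: brush 160 mm long (x), lying beyond the work area. Origin: the middle of its underside.
Things that resemble listed ones, but are neither listed nor needed, are in the scene too. Leave any green, pink or purple look-alike of the butt alone.

How it is judged (in metres and radians):
On the way, in this order (a step that is already met when the one before it is completed fails the run):
1. all four wells hold one section each, flat on the floor (((x of butt in the frame of well0 between -0.013 and 0.013 m and y of butt in the frame of well0 between -0.014 and 0.014 m and z of butt in the frame of well0 between -0.005 and 0.005 m) or (x of butt in the frame of well1 between -0.013 and 0.013 m and y of butt in the frame of well1 between -0.014 and 0.014 m and z of butt in the frame of well1 between -0.005 and 0.005 m) or (x of butt in the frame of well2 between -0.013 and 0.013 m and y of butt in the frame of well2 between -0.014 and 0.014 m and z of butt in the frame of well2 between -0.005 and 0.005 m)) and angle between each of butt, tee, lap, loaded's own z axis and vertical below 0.12 rad and linear speed of each of butt, tee, lap, loaded below 0.03 m/s and ((x of tee in the frame of well0 between -0.013 and 0.013 m and y of tee in the frame of well0 between -0.014 and 0.014 m and z of tee in the frame of well0 between -0.005 and 0.005 m) or (x of tee in the frame of well1 between -0.013 and 0.013 m and y of tee in the frame of well1 between -0.014 and 0.014 m and z of tee in the frame of well1 between -0.005 and 0.005 m) or (x of tee in the frame of well2 between -0.013 and 0.013 m and y of tee in the frame of well2 between -0.014 and 0.014 m and z of tee in the frame of well2 between -0.005 and 0.005 m)) and ((x of lap in the frame of well0 between -0.013 and 0.013 m and y of lap in the frame of well0 between -0.014 and 0.014 m and z of lap in the frame of well0 between -0.005 and 0.005 m) or (x of lap in the frame of well1 between -0.013 and 0.013 m and y of lap in the frame of well1 between -0.014 and 0.014 m and z of lap in the frame of well1 between -0.005 and 0.005 m) or (x of lap in the frame of well2 between -0.013 and 0.013 m and y of lap in the frame of well2 between -0.014 and 0.014 m and z of lap in the frame of well2 between -0.005 and 0.005 m)) and (x of loaded in the frame of well3 between -0.013 and 0.013 m and y of loaded in the frame of well3 between -0.014 and 0.014 m and z of loaded in the frame of well3 between -0.005 and 0.005 m)), for 0.2 s.
2. the rod is home in both forks with the jaw closed over it (horizontal distance between rod and clip below 0.014 m and z of rod in the frame of clip between -0.004 and 0.004 m and y of rod in the frame of clip between -0.004 and 0.004 m and angle between the x axis of rod and the x axis of carrier, either way round below 0.06 rad and value of joint jaw below 0.04 rad), for 0.2 s.
At the end, for the whole second after the job is handed in: Each section flat (0.12 rad) on its own well's floor (5 mm), within 13 mm along and 14 mm across of its centre; the loaded one still in well3. After that, rod at the clip point within 14 mm along, 4 mm across and in height, 0.06 rad; jaw under 0.04 rad; all at rest (all of step 1 and all of step 2 and linear speed of rod below 0.03 m/s); the robot touches nothing.
It fails at once if a bystander (disc, jar, loupe, mouse or brush) is moved more than 20 mm (distance of any of disc, jar, loupe, mouse, brush from where it was at the start of the episode above 0.02 m).
It also fails if it takes over 72 s, if anything falls off the work surface, if the arm or the gripper's body presses on something with over 40 N, if the wrist force passes 120 N, or if a joint passes its speed limit or range.

## Working session

There is one attempt and no reset: what is moved stays moved. The work goes in short steps, Python scripts to look and compute and a tool call to move; the robot and the scene stay as the last step left them, time stands still between calls to the robot, and variables do not carry over. Pictures are saved under pics/ and viewed, at most 10 in all, crops included, and the job is handed in when it is done.

Besides the shell and the picture viewer there is one more tool, called as name(argument=value, ...) on one line, values as JSON. step_arm: Moves the arm, as the interface text tells. Its arguments: {"type":"object","properties":{"targets":{"type":"array"},"force":{"type":"number"}},"required":["targets"]}

```bash
mkdir -p pics
cat > h.py <<'E'
import numpy as np, cv2
from station import r
def cal(n):
    c=r.calibration(n); return np.array(c["K"]),np.array(c["dist"]),np.array(c["pose"])
def px2w(n,uv,z,c=None):
    K,d,P=c or cal(n)
    uv=np.array(uv,float).reshape(-1,1,2)
    p=cv2.undistortPoints(uv,K,d).reshape(-1,2)
    ray=np.c_[p,np.ones(len(p))]@P[:3,:3].T
    s=(z-P[2,3])/ray[:,2]
    return P[:3,3]+ray*s[:,None]
def w2px(n,X,c=None):
    K,d,P=c or cal(n)
    Pi=np.linalg.inv(P)
    return cv2.projectPoints(np.array(X,float).reshape(-1,1,3),cv2.Rodrigues(Pi[:3,:3])[0],Pi[:3,3],K,d)[0].reshape(-1,2)
def save(n,img): cv2.imwrite("pics/"+n,img[...,::-1])
E
python3 - <<'E'
from h import *
t=r.grab_frame("top"); s=r.grab_frame("side"); 
np.save("t.npy",t); np.save("s.npy",s)
save("top.png",cv2.resize(t,(800,600))); save("side.png",cv2.resize(s,(800,600)))
for q in ["butt","tee","lap","loaded","rod","carrier","jar","disc","loupe","mouse"]:
    for d in r.outline_of(q,"top")[:4]:
        m=d["mask"].astype(np.uint8); (c,wh,a)=cv2.minAreaRect(cv2.findNonZero(m))
        print(q,round(d["confidence"],2),np.round(d["rect"]),np.round(c),np.round(wh),round(a),np.round(px2w("top",c,0.014)[0],3))
for q in ["well0","well1","well2","well3","clip","carrier"]:
    print(q,[(round(d["confidence"],2),np.round(d["centre"],1),np.round(px2w("top",d["centre"],{'clip':.056,'carrier':0}.get(q,.004))[0],3)) for d in r.landmark_of(q,"top")[:4]])
print(np.round(cal("top")[2],3),cal("top")[0][0,0]); print(r.get_state())
E
```

```text
butt 0.93 [342. 253. 360. 281.] [352. 266.] [28. 14.] 90 [ 0.35  -0.204  0.014]
butt 0.88 [214. 194. 236. 225.] [224. 210.] [29. 14.] 63 [0.483 0.098 0.014]
butt 0.65 [302. 223. 337. 242.] [320. 233.] [14. 29.] 90 [ 0.428 -0.128  0.014]
butt 0.63 [358. 304. 390. 321.] [372. 314.] [15. 30.] 90 [ 0.235 -0.251  0.014]
tee 0.91 [306. 160. 334. 190.] [321. 176.] [13. 30.] 41 [ 0.564 -0.132  0.014]
lap 0.75 [397. 159. 423. 173.] [410. 165.] [14. 25.] 90 [ 0.59  -0.348  0.014]
lap 0.37 [110. 160. 193. 227.] [150. 192.] [78. 62.] 8 [0.526 0.273 0.014]
loaded 0.85 [156. 170. 187. 185.] [172. 177.] [16. 31.] 83 [0.563 0.221 0.014]
rod 0.92 [271. 151. 287. 226.] [278. 189.] [75.  6.] 81 [ 0.533 -0.031  0.014]
carrier 0.88 [109. 158. 195. 229.] [150. 192.] [80. 62.] 8 [0.526 0.274 0.014]
jar 0.6 [340. 118. 362. 147.] [350. 133.] [21. 28.] 34 [ 0.669 -0.204  0.014]
disc 0.66 [358. 200. 380. 221.] [369. 208.] [21. 22.] 90 [ 0.488 -0.247  0.014]
disc 0.64 [246.  62. 266. 129.] [256.  94.] [64. 17.] 90 [0.764 0.02  0.014]
loupe 0.81 [218. 249. 240. 265.] [228. 254.] [17. 19.] 90 [0.378 0.086 0.014]

[... 1404 characters left out ...]
.   ]] 393.28740328005915
{'t': 0.9, 'qpos': array([-6.81458977e+01,  2.02247012e+01,  9.35862789e+01,  8.42439802e-04,
        6.61886902e+01, -1.35671747e-01]), 'qd': array([ 0.01165766,  0.01602288,  0.05528483, -0.05180938, -0.04230683,
       -0.03621189]), 'joint_efforts': array([ 1.08683958e-03, -6.05149269e+01, -3.42443526e+01,  2.15671362e-04,
        1.29833868e-03,  4.14621979e-05]), 'eef_pos': array([ 0.23405087, -0.5795282 ,  0.23129354]), 'tool_rot': array([ 1.79999668e+02, -7.69950323e-04,  2.19894339e+01]), 'wrist_force': array([0.48479586, 0.47633056, 0.64111063]), 'ft_torque': array([ 0.00943767,  0.02717464, -0.02364901]), 'gripper_force': 0.0, 'width': 0.9974094059289714}
```

Run:
```python
from h import *
t=np.load("t.npy")
save("topc.png",cv2.resize(t[50:340,100:460],(792,594)[:2] if 0 else (745,600),interpolation=cv2.INTER_CUBIC))
```

```text
(no output)
```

View pics/topc.png

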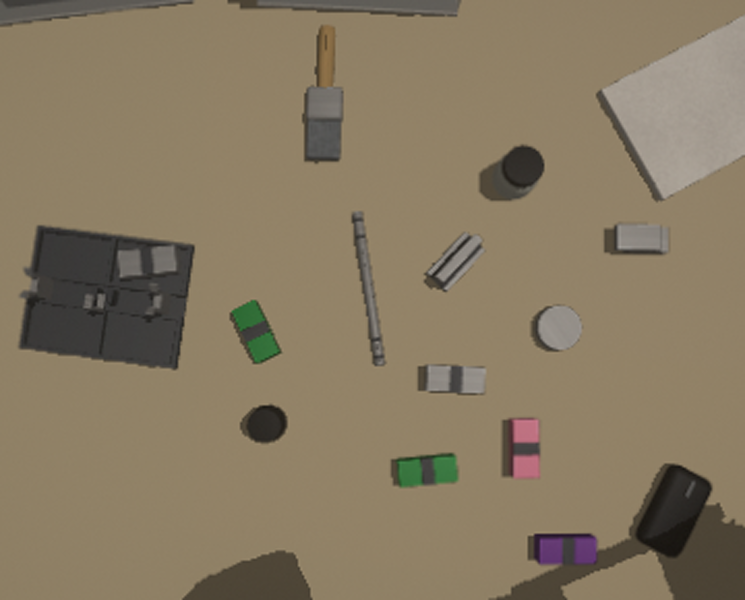

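View pics/side.png

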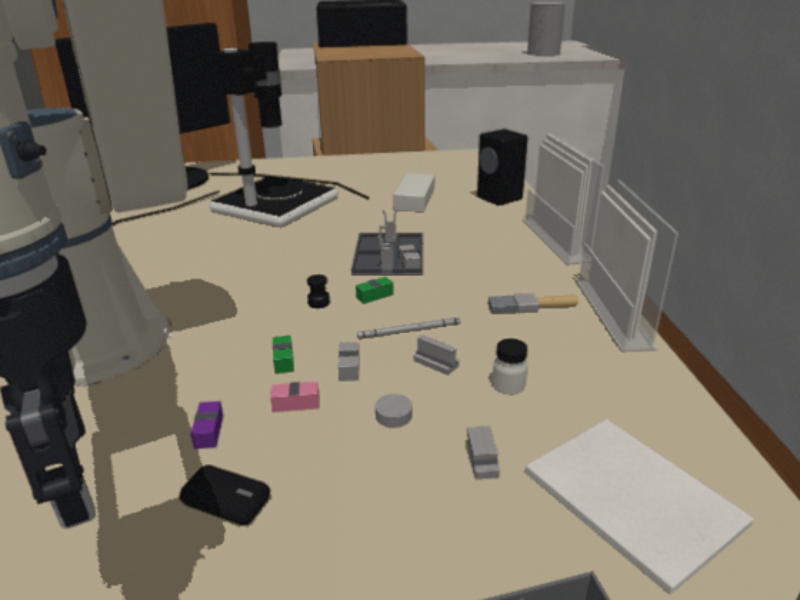

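In the crop (scale 2.07): the real grey butt is at crop (455,379), which is full-image (320,233). The green blocks at (255,330) and (428,470), pink at (525,447) and purple at (566,549) are look-alikes. The enlarged crop confirms that only the grey one is steel. The tee is at crop (455,262), lap (641,238), rod (369,288) and carrier (107,298), with the loaded section in its upper-right well. Next I go over the sections with the wrist camera.

step_arm(targets=[[[0.27,0.475,0.16,1,-0.1],[0.27,0.475,0.16,1,-0.1],[0.27,0.475,0.16,1,-0.1],[0.27,0.475,0.16,1,-0.1],[0.27,0.475,0.16,1,-0.1],[0.27,0.475,0.16,1,-0.1],[0.27,0.475,0.16,1,-0.1],[0.27,0.475,0.16,1,-0.1],[0.27,0.475,0.16,1,-0.1],[0.27,0.475,0.16,1,-0.1]]], force=100)

```text
t: 1.73
eef_pos: [0.4321, -0.2301, 0.3493]
tool_rot: [180.0, 0.0, 67.0]
wrist_force: [1.7, -0.2, 0.4]
width: 0.551
gripper_force: 0.0
```

step_arm(targets=[[[0,0,0,0.51,-0.1],[0,0,0,0.51,-0.1],[0,0,0,0.51,-0.1],[0,0,0,0.51,-0.1],[0,0,0,0.51,-0.1]]])

```text
t: 2.15
eef_pos: [0.4317, -0.2317, 0.3485]
tool_rot: [180.0, 0.0, 90.0]
wrist_force: [0.2, -0.2, 0.8]
width: 0.55
gripper_force: 0.0
```

```bash
cat >> h.py <<'E'
def look(name,qs,hz):
    c=cal("wrist"); st=r.get_state(); im=r.grab_frame("wrist"); save(name,im)
    print("tcp",np.round(st["eef_pos"],4),np.round(st["tool_rot"],1),"w",round(st["width"],3),"t",st["t"])
    for q in qs:
        for d in r.outline_of(q,"wrist")[:3]:
            m=d["mask"].astype(np.uint8); z=hz.get(q,.014)
            b=cv2.boxPoints(cv2.minAreaRect(cv2.findNonZero(m)))
            W=px2w("wrist",b,z,c)[:,:2]
            e=[W[1]-W[0],W[2]-W[1]]; L=[np.hypot(*v) for v in e]; v=e[int(np.argmax(L))]
            print(q,round(d["confidence"],2),np.round(d["rect"]),"ctr",np.round(W.mean(0),4),"size",np.round(L,3),"yaw",round(np.degrees(np.arctan2(v[1],v[0]))%180,1))
    for q in qs:
        for d in r.landmark_of(q,"wrist")[:2]:
            print(q,"origin",round(d["confidence"],2),np.round(d["centre"]),np.round(px2w("wrist",d["centre"],0.006 if q=="rod" else 0,c)[0],4))
E
python3 - <<'E'
from h import *
look("w1.png",["butt","tee","lap","rod"],dict(butt=.028,lap=.02,tee=.012,rod=.006))
E
```

```text
tcp [ 0.4317 -0.2317  0.3485] [180.   0.  90.] w 0.55 t 2.15
butt 0.97 [192.  55. 223. 109.] ctr [ 0.3295 -0.0963] size [0.035 0.069] yaw 97.5
butt 0.97 [140. 168. 172. 216.] ctr [ 0.24  -0.252] size [0.041 0.073] yaw 90.7
butt 0.8 [203. 148. 249. 173.] ctr [ 0.3526 -0.2057] size [0.033 0.067] yaw 177.8
lap 0.76 [366. 229. 391. 267.] ctr [ 0.5888 -0.3461] size [0.066 0.036] yaw 87.1
rod 0.68 [292.  20. 420.  51.] ctr [ 0.5362 -0.0296] size [0.182 0.013] yaw 8.3
butt origin 0.74 [214.  84.] [ 0.3339 -0.0954  0.    ]
butt origin 0.63 [275. 107.] [ 0.4246 -0.129   0.    ]
tee origin 0.82 [367. 111.] [ 0.5638 -0.1342  0.    ]
lap origin 0.74 [374. 245.] [ 0.592  -0.3498  0.    ]
rod origin 0.65 [353.  32.] [ 0.5349 -0.0271  0.006 ]
rod origin 0.32 [312. 185.] [ 0.4833 -0.2457  0.006 ]
```

View pics/w1.png

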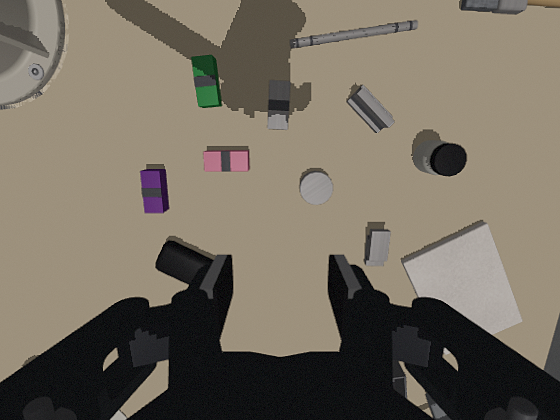

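The wrist view shows the steel butt at (278,105), tee (370,110), lap (377,247), rod (355,33), disc (316,187) and jar cap (448,158). I'll take a closer look at the butt.

step_arm(targets=[[[-0.006,0,-0.15,0,-0.1],[-0.006,0,-0.15,0,-0.1],[-0.006,0,-0.15,0,-0.1],[-0.006,0,-0.15,0,-0.1],[-0.006,0,-0.15,0,-0.1]]])

```text
t: 3.02
eef_pos: [0.426, -0.2315, 0.2277]
tool_rot: [-179.8, -0.1, 89.9]
wrist_force: [-1.1, -1.2, -0.1]
width: 0.547
gripper_force: 0.0
```

Run:
```python
from h import *
look("w2.png",["butt","tee","rod"],dict(butt=.028,lap=.02,tee=.012,rod=.006))
# carrier from top: mask corners at wall-top height
t=r.grab_frame("top")
m=r.outline_of("carrier","top")[0]["mask"].astype(np.uint8)
m=cv2.morphologyEx(m,cv2.MORPH_OPEN,np.ones((9,9)))
b=cv2.boxPoints(cv2.minAreaRect(cv2.findNonZero(m)));W=px2w("top",b,.012)[:,:2]
print(np.round(W,3),W.mean(0)); 
for i in range(4):
    v=W[(i+1)%4]-W[i]; print(np.hypot(*v),np.degrees(np.arctan2(v[1],v[0])))
```

```text
tcp [ 0.426  -0.2315  0.2277] [-1.798e+02 -1.000e-01  8.990e+01] w 0.547 t 3.0167
butt 0.98 [183. 158. 247. 187.] ctr [ 0.3525 -0.2059] size [0.068 0.031] yaw 179.8
butt 0.96 [167.  27. 205. 105.] ctr [ 0.3292 -0.0965] size [0.035 0.07 ] yaw 95.5
butt 0.59 [268.  65. 302. 132.] ctr [ 0.4297 -0.1283] size [0.065 0.029] yaw 86.7
tee 0.96 [374.  70. 441. 132.] ctr [ 0.5665 -0.1347] size [0.034 0.076] yaw 137.7
rod 0.69 [299.   0. 413.  21.] ctr [ 0.5037 -0.0343] size [0.118 0.015] yaw 8.8
butt origin 0.89 [193.  66.] [ 0.3297 -0.0931  0.    ]
butt origin 0.73 [124. 205.] [ 0.2328 -0.2506  0.    ]
tee origin 0.94 [401. 102.] [ 0.5627 -0.1311  0.    ]
[[0.466 0.378]
 [0.612 0.361]
 [0.584 0.171]
 [0.44  0.19 ]] [0.5254127  0.27480719]
0.14720270874899044 -6.8416641791761155
0.1919789326869717 -98.4295960183776
0.14554597054053253 172.50240719197103
0.1902740996566137 82.05806658595954
```

step_arm(targets=[[[0.005,0.129,-0.19,-0.07,-0.1],[0.005,0.129,-0.19,-0.07,-0.1],[0.005,0.129,-0.19,-0.07,-0.1],[0.005,0.129,-0.19,-0.07,-0.1],[0.005,0.129,-0.19,-0.07,-0.1],[0.005,0.129,-0.19,-0.07,-0.1],[0.005,0.129,-0.27,-0.07,-0.1],[0.005,0.129,-0.27,-0.07,-0.1],[0.005,0.129,-0.27,-0.07,-0.1],[0.005,0.129,-0.27,-0.07,-0.1]]])

```text
t: 4.3
eef_pos: [0.431, -0.1293, 0.0129]
tool_rot: [-179.9, -0.0, 86.8]
wrist_force: [0.4, -0.8, 0.8]
width: 0.55
gripper_force: 0.0
```

step_arm(targets=[[[0,0,0,0,1],[0,0,0,0,1],[0,0,0,0,1],[0,0,0,0,1],[0,0,0,0,1]]])

```text
t: 4.72
eef_pos: [0.4317, -0.1294, 0.0146]
tool_rot: [179.9, 0.0, 86.8]
wrist_force: [-3.4, -0.7, 7.6]
width: 0.322
gripper_force: 98.8
```

step_arm(targets=[[[0,0,0.1,0,1],[0,0,0.1,0,1],[0.11,0.31,0.29,-0.1,1],[0.11,0.31,0.29,-0.1,1],[0.11,0.31,0.29,-0.1,1],[0.11,0.31,0.29,-0.1,1],[0.11,0.31,0.29,-0.1,1],[0.11,0.31,0.29,-0.1,1],[0.11,0.31,0.29,-0.1,1],[0.11,0.31,0.29,-0.1,1]]])

```text
t: 5.55
eef_pos: [0.5218, 0.1237, 0.2498]
tool_rot: [179.6, -0.3, 82.4]
wrist_force: [0.9, 0.9, -4.2]
width: 0.32
gripper_force: 101.7
```

step_arm(targets=[[[0.0,0.0,0.0,0,1],[0,0,0,0,1],[0,0,0,0,1]]])

```text
t: 5.8
eef_pos: [0.5177, 0.1182, 0.2442]
tool_rot: [-179.9, 0.0, 82.3]
wrist_force: [-0.1, 0.0, -4.4]
width: 0.316
gripper_force: 101.7
```

Run:
```python
from h import *
c=cal("wrist")
look("w3.png",["carrier"],dict(carrier=.014))
for q,z in [("well0",.004),("clip",.056),("loaded",0.004)]:
    for d in r.landmark_of(q,"wrist"): print(q,round(d["confidence"],2),np.round(d["centre"]),np.round(px2w("wrist",d["centre"],z,c)[0],4))
```

```text
tcp [0.5177 0.1182 0.2442] [-179.9    0.    82.3] w 0.316 t 5.8
carrier 0.84 [197.   0. 336. 135.] ctr [0.5223 0.2514] size [0.142 0.141] yaw 172.2
carrier origin 0.74 [266.  54.] [0.523  0.2716 0.    ]
well0 0.79 [308.   7.] [0.5753 0.312  0.004 ]
well0 0.76 [236.  95.] [0.4812 0.2331 0.004 ]
well0 0.6 [304.  94.] [0.5607 0.2231 0.004 ]
clip 0.65 [268.  40.] [0.5274 0.2714 0.056 ]
loaded 0.72 [308.  95.] [0.5647 0.221  0.004 ]
loaded 0.68 [404. 379.] [ 0.6643 -0.1976  0.004 ]
```

View pics/w3.png

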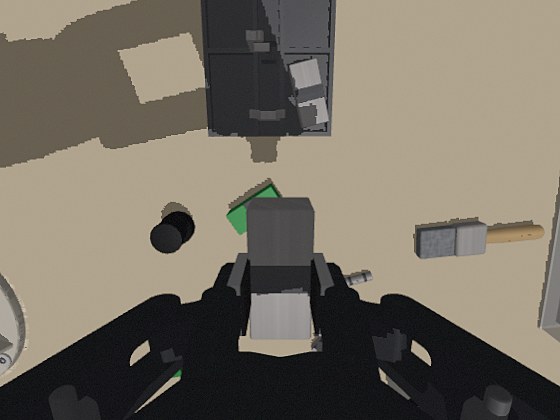

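The carrier is at top centre with its near wall at row 135. The butt is held squarely between the pads at (280,270). I'll place it in well0.

step_arm(targets=[[[-0.035,0.256,-0.14,0,1],[-0.035,0.256,-0.14,0,1],[-0.035,0.256,-0.14,0,1],[-0.035,0.256,-0.14,0,1],[-0.035,0.256,-0.14,0,1],[-0.035,0.256,-0.14,0,1],[-0.035,0.256,-0.25,0,1],[-0.035,0.256,-0.25,0,1],[-0.035,0.256,-0.25,0,1],[-0.035,0.256,-0.265,0,1]]])

```text
t: 6.93
eef_pos: [0.4901, 0.3234, 0.0314]
tool_rot: [-179.9, 0.1, 82.3]
wrist_force: [-0.1, 0.3, -3.9]
width: 0.323
gripper_force: 101.6
```

step_arm(targets=[[[0,0,-0.015,0,1],[0,0,-0.016,0,1],[0,0,-0.016,0,1]]])

```text
t: 7.18
eef_pos: [0.4916, 0.3241, 0.0205]
tool_rot: [180.0, -0.0, 82.2]
wrist_force: [0.3, -0.5, -3.3]
width: 0.321
gripper_force: 101.4
```

step_arm(targets=[[[0,0,-0.003,0,1],[0,0,-0.003,0,1]]])

```text
t: 7.35
eef_pos: [0.4922, 0.3247, 0.0187]
tool_rot: [179.9, -0.1, 82.3]
wrist_force: [0.7, -0.5, -2.8]
width: 0.32
gripper_force: 101.8
```

step_arm(targets=[[[0,0,0,0,-0.1],[0,0,0,0,-0.1],[0,0,0,0,-0.1],[0,0,0.12,0,-0.1],[0,0,0.12,0,-0.1],[0,0,0.12,0,-0.1]]])

```text
t: 7.85
eef_pos: [0.4932, 0.3257, 0.1185]
tool_rot: [179.7, -0.2, 82.3]
wrist_force: [1.5, 1.6, 0.5]
width: 0.548
gripper_force: 0.0
```

step_arm(targets=[[[0.089,-0.572,0.01,1,-0.1],[0.089,-0.572,0.01,1,-0.1],[0.089,-0.572,0.01,1,-0.1],[0.089,-0.572,0.01,1,-0.1],[0.089,-0.572,0.01,1,-0.1],[0.089,-0.572,0.01,1,-0.1],[0.089,-0.572,0.01,1,-0.1],[0.089,-0.572,0.01,1,-0.1],[0.089,-0.572,0.01,1,-0.1],[0.089,-0.572,0.01,1,-0.1]]])

```text
t: 8.68
eef_pos: [0.5524, -0.0715, 0.1206]
tool_rot: [180.0, 0.0, 127.3]
wrist_force: [0.6, 0.1, -0.1]
width: 0.55
gripper_force: 0.0
```

step_arm(targets=[[[0.0,0,0,0.19,-0.1],[0.0,0,0,0.19,-0.1],[0.0,0,0,0.19,-0.1],[0.0,0,0,0.19,-0.1]]])

```text
t: 9.02
eef_pos: [0.552, -0.0685, 0.1201]
tool_rot: [180.0, -0.0, 135.7]
wrist_force: [0.1, 0.7, -0.9]
width: 0.55
gripper_force: 0.0
```

Run:
```python
from h import *
look("w4.png",["tee","lap"],dict(tee=.012,lap=.014))
t=r.grab_frame("top"); save("t2.png",t)
for q in ["butt","tee","lap"]:
  for d in r.landmark_of(q,"top")[:3]: print(q,round(d["confidence"],2),np.round(px2w("top",d["centre"],0)[0],4))
```

```text
tcp [ 0.552  -0.0685  0.1201] [180.   -0.  135.7] w 0.55 t 9.0167
tee 0.75 [221. 233. 260. 324.] ctr [ 0.5709 -0.1353] size [0.032 0.087] yaw 138.7
tee 0.42 [206.  90. 384. 236.] ctr [ 0.5346 -0.0303] size [0.012 0.178] yaw 8.1
lap 0.77 [109. 401. 141. 420.] ctr [ 0.5917 -0.3308] size [0.034 0.016] yaw 92.6
lap 0.59 [549.   2. 560.   6.] ctr [0.5769 0.1837] size [0.007 0.003] yaw 47.3
tee origin 0.94 [240. 268.] [ 0.5659 -0.1329  0.    ]
lap origin 0.56 [121. 410.] [ 0.5918 -0.3472  0.    ]
butt 0.92 [0.4846 0.1006 0.    ]
butt 0.62 [0.4942 0.3399 0.    ]
tee 0.62 [ 0.5679 -0.1235  0.    ]
tee 0.61 [ 0.2685 -0.3827  0.    ]
lap 0.69 [ 0.5863 -0.3466  0.    ]
```

step_arm(targets=[[[0.0175,-0.081,-0.04,0.03,-0.1],[0.0175,-0.081,-0.04,0.03,-0.1],[0.0175,-0.081,-0.04,0.03,-0.1],[0.0175,-0.081,-0.125,0.03,-0.1],[0.0175,-0.081,-0.125,0.03,-0.1],[0.0175,-0.081,-0.125,0.03,-0.1],[0.0175,-0.081,-0.125,0.03,1],[0.0175,-0.081,-0.125,0.03,1],[0.0175,-0.081,-0.125,0.03,1],[0.0175,-0.081,-0.125,0.03,1]]])

```text
t: 10.3
eef_pos: [0.5677, -0.1343, 0.0223]
tool_rot: [179.9, 0.2, 137.2]
wrist_force: [-0.9, 0.6, 7.1]
width: 0.113
gripper_force: 98.7
```

step_arm(targets=[[[0,0,0,0,1],[0,0,0,0,1],[0,0,0,0,1]]])

```text
t: 10.55
eef_pos: [0.5677, -0.1343, 0.0223]
tool_rot: [179.9, 0.2, 137.2]
wrist_force: [-1.7, 0.2, 7.2]
width: 0.11
gripper_force: 99.0
```

Run:
```python
from h import *
im=cv2.imread("pics/t2.png")[140:250,90:220]
cv2.imwrite("pics/t2c.png",cv2.resize(im,(650,550),interpolation=cv2.INTER_CUBIC))
C=np.array([.526,.2725]);a=np.radians(82.4);ex=np.array([np.cos(a),np.sin(a)]);ey=np.array([-ex[1],ex[0]])
for n,x,y in [("w0",45,42),("w1",-45,42),("w2",45,-42),("w3",-45,-42)]:
    p=C+x/1e3*ex+y/1e3*ey; print(n,np.round(p,4),w2px("top",[*p,.032]),(w2px("top",[*p,.032])-[90,140])*5)
for x,y in [(92,72),(-92,72),(-92,-72),(92,-72)]:
    p=C+x/1e3*ex+y/1e3*ey; print((w2px("top",[*p,.014])-[90,140])*5)
```

```text
w0 [0.4903 0.3227] [[127.05622471 206.89297002]] [[185.28112357 334.4648501 ]]
w1 [0.4784 0.2335] [[164.65350119 211.8519728 ]] [[373.26750595 359.259864  ]]
w2 [0.5736 0.3115] [[132.38951862 171.48767488]] [[211.94759309 157.43837441]]
w3 [0.5617 0.2223] [[169.82584317 176.23178849]] [[399.12921583 181.15894245]]
[[ 94.72131445 386.33364899]]
[[472.17780963 436.7847347 ]]
[[514.79752062 136.65660399]]
[[140.0506765   89.76026943]]
```

View pics/t2c.png

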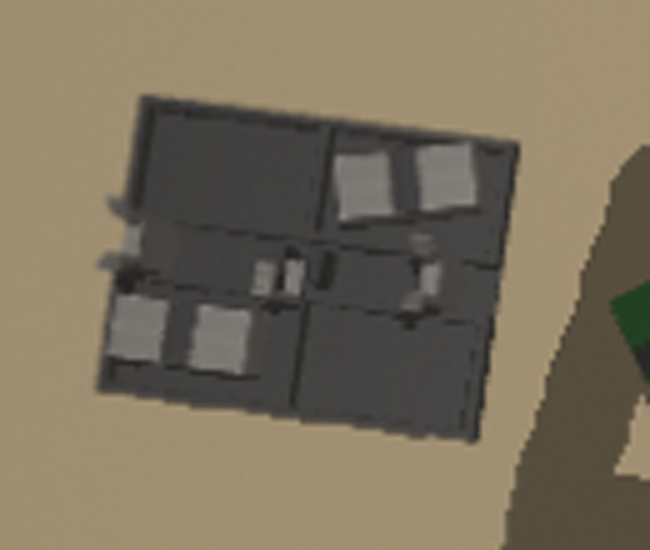

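The butt sits well inside well0 (its halves at (137,328) and (222,340)). The predicted and observed carrier corners agree within about 1 px, so the carrier centre becomes (0.524, 0.2715). The tee goes to well2.

step_arm(targets=[[[0,0,0.08,0,1],[0,0,0.13,0,1],[0.005,0.54,0.14,-1,1],[0.005,0.54,0.14,-1,1],[0.005,0.54,0.14,-1,1],[0.005,0.54,0.14,-1,1],[0.005,0.54,0.14,-1,1],[0.005,0.54,0.14,-1,1],[0.005,0.54,0.14,-1,1],[0.005,0.54,0.14,-1,1]]])

```text
t: 11.38
eef_pos: [0.569, 0.1827, 0.1254]
tool_rot: [179.9, -0.0, 91.9]
wrist_force: [0.8, -0.3, -4.0]
width: 0.115
gripper_force: 99.1
```

step_arm(targets=[[[0,0.12,0,-0.22,1],[0,0.12,0,-0.22,1],[0,0.12,0,-0.22,1],[0,0.12,0,-0.22,1]]])

```text
t: 11.72
eef_pos: [0.5692, 0.2808, 0.1252]
tool_rot: [179.9, -0.1, 82.5]
wrist_force: [0.4, 0.1, -4.4]
width: 0.113
gripper_force: 99.1
```

step_arm(targets=[[[0.003,0.037,0,0,1],[0.003,0.037,-0.02,0,1],[0.003,0.037,-0.07,0,1],[0.003,0.037,-0.11,0,1],[0.003,0.037,-0.118,0,1],[0.003,0.037,-0.122,0,1],[0.003,0.037,-0.124,0,1],[0.003,0.037,-0.124,0,1]]])

```text
t: 12.38
eef_pos: [0.5712, 0.305, 0.0265]
tool_rot: [-179.9, 0.1, 82.3]
wrist_force: [-0.1, -0.3, -4.6]
width: 0.112
gripper_force: 99.3
```

step_arm(targets=[[[0,0.006,0,0,1],[0,0.006,-0.001,0,1],[0,0.006,-0.002,0,1],[0,0.006,-0.002,0,1]]])

```text
t: 12.72
eef_pos: [0.5725, 0.3113, 0.0263]
tool_rot: [179.9, -0.0, 82.3]
wrist_force: [-5.3, -3.2, 16.1]
width: 0.11
gripper_force: 102.2
```

step_arm(targets=[[[0,0,0,0,0.2],[0,0,0,0,0.2],[0,0,0,0,0.2],[0,0,0,0,0.2],[0,0,0.1,0,-0.1],[0,0,0.12,0,-0.1],[0,0,0.12,0,-0.1],[0,0,0.12,0,-0.1]]])

```text
t: 13.38
eef_pos: [0.5745, 0.3126, 0.1241]
tool_rot: [179.6, -0.3, 82.3]
wrist_force: [1.2, -0.2, 0.4]
width: 0.55
gripper_force: 0.0
```

step_arm(targets=[[[0.015,-0.82,0.0,0.15,-0.1],[0.015,-0.82,0.0,0.15,-0.1],[0.015,-0.82,0.0,0.15,-0.1],[0.015,-0.82,0.0,0.15,-0.1],[0.015,-0.82,0.0,0.15,-0.1],[0.015,-0.82,0.0,0.15,-0.1],[0.015,-0.82,0.0,0.15,-0.1],[0.015,-0.82,0.0,0.15,-0.1],[0.015,-0.82,0.0,0.15,-0.1],[0.015,-0.82,0.0,0.15,-0.1]]])

```text
t: 14.22
eef_pos: [0.5784, -0.1074, 0.1183]
tool_rot: [-179.9, -0.0, 89.0]
wrist_force: [1.0, 1.0, 1.4]
width: 0.552
gripper_force: 0.0
```

step_arm(targets=[[[0.0,-0.2,0.0,0,-0.1],[0.0,-0.2,0.0,0,-0.1],[0.0,-0.2,0.05,0,-0.1],[0.0,-0.2,0.05,0,-0.1],[0.0,-0.2,0.05,0,-0.1],[0.0,-0.2,0.05,0,-0.1]]])

```text
t: 14.72
eef_pos: [0.5795, -0.2678, 0.1595]
tool_rot: [179.9, 0.0, 88.9]
wrist_force: [0.3, 0.7, 0.1]
width: 0.554
gripper_force: 0.0
```

Run:
```python
from h import *
look("w5.png",["lap"],dict(lap=.014))
```

```text
tcp [ 0.5795 -0.2678  0.1595] [179.9   0.   88.9] w 0.554 t 14.7167
lap 0.69 [280. 251. 310. 309.] ctr [ 0.5922 -0.3486] size [0.029 0.063] yaw 90.2
lap 0.19 [150. 158. 211. 215.] ctr [ 0.4882 -0.2493] size [0.055 0.053] yaw 178.7
lap origin 0.56 [292. 274.] [ 0.5911 -0.3481  0.    ]
```

step_arm(targets=[[[0.014,-0.1,-0.09,0.025,-0.1],[0.014,-0.1,-0.09,0.025,-0.1],[0.014,-0.1,-0.09,0.025,-0.1],[0.014,-0.1,-0.183,0.025,-0.1],[0.014,-0.1,-0.183,0.025,-0.1],[0.014,-0.1,-0.183,0.025,-0.1],[0.014,-0.1,-0.183,0.025,-0.1],[0.014,-0.1,-0.183,0.025,1],[0.014,-0.1,-0.183,0.025,1],[0.014,-0.1,-0.183,0.025,1]]])

```text
t: 15.7
eef_pos: [0.5921, -0.3455, 0.0156]
tool_rot: [179.8, 0.1, 90.2]
wrist_force: [-0.2, 3.1, 3.9]
width: 0.321
gripper_force: 99.6
```

step_arm(targets=[[[0,0,0,0,1],[0,0,0,0,1]]])

```text
t: 15.87
eef_pos: [0.592, -0.3455, 0.0156]
tool_rot: [179.8, 0.1, 90.2]
wrist_force: [-0.4, 4.3, 6.8]
width: 0.314
gripper_force: 100.1
```

step_arm(targets=[[[0,0,0.08,0,1],[0,0,0.14,0,1],[-0.144,0.725,0.14,-0.17,1],[-0.144,0.725,0.14,-0.17,1],[-0.144,0.725,0.14,-0.17,1],[-0.144,0.725,0.14,-0.17,1],[-0.144,0.725,0.14,-0.17,1],[-0.144,0.725,0.14,-0.17,1],[-0.144,0.725,0.14,-0.17,1],[-0.144,0.725,0.14,-0.17,1]]])

```text
t: 16.7
eef_pos: [0.5252, -0.0172, 0.1136]
tool_rot: [179.9, -0.0, 82.5]
wrist_force: [0.4, 0.9, -3.9]
width: 0.318
gripper_force: 100.4
```

step_arm(targets=[[[-0.06,0.33,0.0,0,1],[-0.06,0.33,0.0,0,1],[-0.06,0.33,0.0,0,1],[-0.06,0.33,0.0,0,1],[-0.06,0.33,0.0,0,1],[-0.06,0.33,0.0,0,1],[-0.06,0.33,0.0,0,1]]])

```text
t: 17.28
eef_pos: [0.4771, 0.2495, 0.1137]
tool_rot: [179.9, -0.1, 82.6]
wrist_force: [-0.1, -0.3, -3.5]
width: 0.318
gripper_force: 100.4
```

step_arm(targets=[[[0,-0.018,0,0,1],[0,-0.018,0,0,1],[0,-0.018,-0.05,0,1],[0,-0.018,-0.1,0,1],[0,-0.018,-0.11,0,1],[0,-0.018,-0.114,0,1],[0,-0.018,-0.117,0,1],[0,-0.018,-0.118,0,1],[0,-0.018,-0.118,0,1]]])

```text
t: 18.03
eef_pos: [0.479, 0.2311, 0.0198]
tool_rot: [179.9, -0.1, 82.5]
wrist_force: [-0.3, -0.8, -3.1]
width: 0.319
gripper_force: 100.4
```

step_arm(targets=[[[-0.002,0.004,-0.001,0,1],[-0.002,0.004,-0.002,0,1],[-0.002,0.004,-0.002,0,1]]])

```text
t: 18.28
eef_pos: [0.478, 0.2341, 0.0195]
tool_rot: [179.8, -0.1, 82.6]
wrist_force: [-0.3, -8.1, 19.1]
width: 0.322
gripper_force: 103.3
```

step_arm(targets=[[[0,0,0,0,-0.1],[0,0,0,0,-0.1],[0,0,0,0,-0.1],[0,0,0.12,0,-0.1],[0,0,0.12,0,-0.1],[0,0,0.12,0,-0.1],[0.1,-0.25,0.12,-0.2,-0.1],[0.1,-0.25,0.12,-0.5,-0.1],[0.1,-0.25,0.12,-0.7,-0.1],[0.1,-0.25,0.12,-0.9,-0.1]]])

```text
t: 19.12
eef_pos: [0.5387, 0.078, 0.1132]
tool_rot: [180.0, -0.1, 53.6]
wrist_force: [1.2, 0.4, 0.1]
width: 0.548
gripper_force: 0.0
```

Run:
```python
from h import *
look("w6.png",["rod"],dict(rod=.006))
t=r.grab_frame("top")[140:250,90:220]
save("t3c.png",cv2.resize(t,(650,550),interpolation=cv2.INTER_CUBIC))
```

```text
tcp [0.5387 0.078  0.1132] [ 1.80e+02 -1.00e-01  5.36e+01] w 0.548 t 19.1167
rod 0.94 [284. 242. 429. 358.] ctr [ 0.5418 -0.0288] size [0.165 0.013] yaw 7.9
rod origin 0.92 [349. 308.] [ 0.537  -0.0303  0.006 ]
```

View pics/t3c.png

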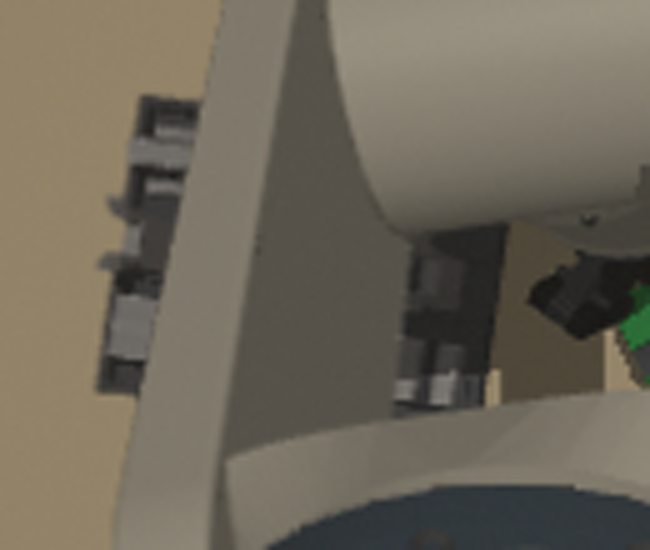

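step_arm(targets=[[[-0.034,-0.14,-0.02,-1,-0.1],[-0.034,-0.14,-0.02,-1,-0.1],[-0.034,-0.14,-0.02,-1,-0.1],[-0.034,-0.14,-0.02,-1,-0.1],[-0.034,-0.14,-0.02,-1,-0.1],[-0.034,-0.14,-0.02,-1,-0.1],[-0.034,-0.14,-0.06,-1,-0.1],[-0.034,-0.14,-0.06,-1,-0.1]]])

```text
t: 19.98
eef_pos: [0.5084, -0.0314, 0.0616]
tool_rot: [-179.9, 0.3, 8.9]
wrist_force: [-1.7, 0.6, 0.0]
width: 0.551
gripper_force: 0.0
```

Run:
```python
from h import *
look("w7.png",["rod"],dict(rod=.006))
t=r.grab_frame("top")[140:250,90:220]
save("t4c.png",cv2.resize(t,(650,550),interpolation=cv2.INTER_CUBIC))
```

```text
tcp [ 0.5084 -0.0314  0.0616] [-179.9    0.3    8.9] w 0.551 t 19.9833
rod 0.9 [277.  40. 299. 323.] ctr [ 0.5335 -0.0309] size [0.185 0.011] yaw 8.4
rod origin 0.88 [285. 198.] [ 0.5338 -0.0303  0.006 ]
```

View pics/t4c.png

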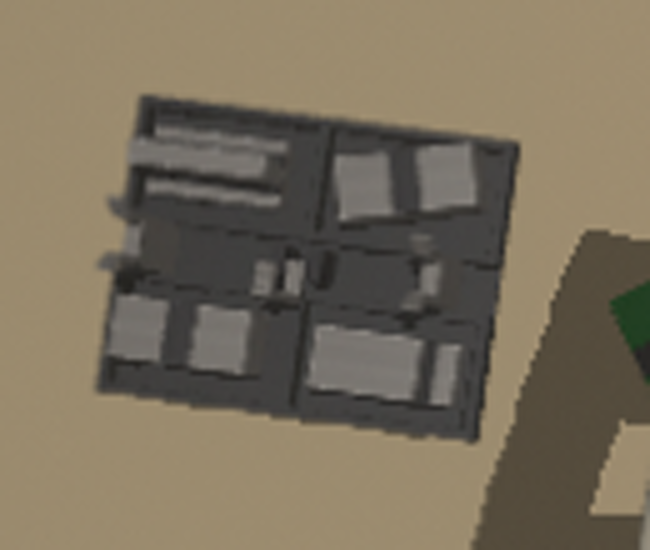

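All three sections lie flat in their wells: tee upper-left (215,170), butt lower-left (180,334), lap lower-right (385,362), with the loaded one untouched at (405,182). Now the rod.

step_arm(targets=[[[0.001,-0.003,-0.05,0,-0.1],[0.001,-0.003,-0.073,0,-0.1],[0.001,-0.003,-0.073,0,-0.1],[0.001,-0.003,-0.073,0,-0.1],[0.001,-0.003,-0.073,0,1],[0.001,-0.003,-0.073,0,1],[0.001,-0.003,-0.073,0,1],[0.001,-0.003,-0.073,0,1],[0.001,-0.003,-0.073,0,1],[0.001,-0.003,-0.073,0,1]]])

```text
t: 21.02
eef_pos: [0.5128, -0.0352, 0.0081]
tool_rot: [180.0, -0.1, 8.9]
wrist_force: [-4.0, 1.3, 15.9]
width: 0.045
gripper_force: 94.1
```

step_arm(targets=[[[0,0,0,0,-0.1],[0,0,0,0,-0.1],[0,0,0,0,-0.1],[0,0,0,0,-0.1],[0,0,-0.003,0,-0.1],[0,0,-0.003,0,-0.1]]])

```text
t: 21.52
eef_pos: [0.5114, -0.0352, 0.0034]
tool_rot: [-180.0, 0.0, 8.9]
wrist_force: [-0.0, 0.4, -0.2]
width: 0.553
gripper_force: 0.0
```

Run:
```python
from h import *
look("w8.png",["rod"],dict(rod=.006))
```

```text
tcp [ 0.5114 -0.0352  0.0034] [-180.     0.     8.9] w 0.553 t 21.5167
rod 0.67 [268.   8. 296. 356.] ctr [ 0.5438 -0.0302] size [0.012 0.164] yaw 9.6
rod origin 0.93 [280. 225.] [ 0.5358 -0.0312  0.006 ]
```

step_arm(targets=[[[0,0,-0.0027,0,-0.1],[0,0,-0.0027,0,-0.1],[0,0,-0.0027,0,1],[0,0,-0.0027,0,1],[0,0,-0.0027,0,1],[0,0,-0.0027,0,1],[0,0,-0.0027,0,1],[0,0,-0.0027,0,1]]], force=60)

```text
t: 22.33
eef_pos: [0.5117, -0.0352, 0.0018]
tool_rot: [180.0, -0.0, 8.9]
wrist_force: [-1.9, -0.7, 3.9]
width: 0.107
gripper_force: 58.7
```

step_arm(targets=[[[0,0,0.01,0,1],[0,0,0.06,0,1],[0,0,0.11,0,1],[0.011,0.33,0.17,1,1],[0.011,0.33,0.17,1,1],[0.011,0.33,0.17,1,1],[0.011,0.33,0.17,1,1],[0.011,0.33,0.17,1,1],[0.011,0.33,0.17,1,1],[0.011,0.33,0.17,1,1]]], force=100)

```text
t: 23.17
eef_pos: [0.5208, 0.2333, 0.1391]
tool_rot: [180.0, -0.2, 54.4]
wrist_force: [-0.7, 0.7, -1.3]
width: 0.09
gripper_force: 98.8
```

step_arm(targets=[[[0,0,0,0.63,1],[0,0,0,0.63,1],[0,0,0,0.63,1],[0,0,0,0.63,1],[0,0,0,0.63,1]]])

```text
t: 23.58
eef_pos: [0.5201, 0.2287, 0.1377]
tool_rot: [-180.0, 0.0, 82.6]
wrist_force: [0.1, -0.4, -0.7]
width: 0.09
gripper_force: 98.7
```

Run:
```python
from h import *
look("w9.png",["rod","carrier"],dict(rod=.14,carrier=.014))
c=cal("wrist")
for q,z in [("clip",.056),("well0",.004)]:
    for d in r.landmark_of(q,"wrist"): print(q,round(d["confidence"],2),np.round(d["centre"]),np.round(px2w("wrist",d["centre"],z,c)[0],4))
```

```text
tcp [0.5201 0.2287 0.1377] [-180.     0.    82.6] w 0.09 t 23.5833
rod 0.56 [265.   7. 297. 357.] ctr [0.5245 0.2612] size [0.012 0.165] yaw 83.6
carrier 0.77 [184.  38. 371. 260.] ctr [0.5255 0.2728] size [0.186 0.143] yaw 77.8
rod origin 0.55 [280. 227.] [0.518  0.2105 0.006 ]
rod origin 0.19 [236. 209.] [0.4803 0.2329 0.006 ]
carrier origin 0.74 [277. 158.] [0.5236 0.2731 0.    ]
clip 0.84 [282. 165.] [0.5281 0.2718 0.056 ]
clip 0.39 [230. 101.] [0.4987 0.32   0.056 ]
well0 0.59 [326. 208.] [0.5627 0.2216 0.004 ]
```

View pics/w9.png

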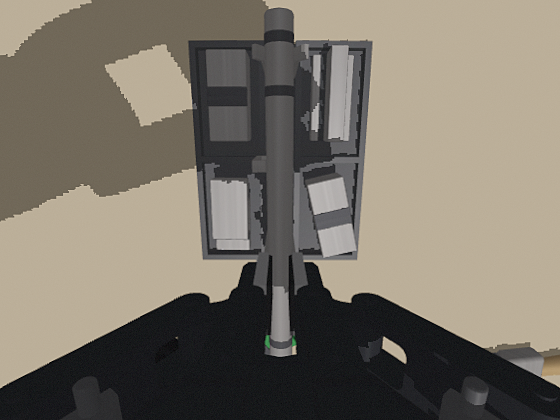

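The carrier's outer corners show at (190,41), (371,41), (358,258) and (203,258), with the rod held along column 280, aligned with it.

Run:
```python
from h import *
c=cal("wrist")
W=px2w("wrist",[(190,41),(371,41),(358,258.5),(203.5,258.5)],.014,c)[:,:2]
C=W.mean(0);print("C",C)
v=W[0]+W[1]-W[2]-W[3];print("yaw",np.degrees(np.arctan2(v[1],v[0])),np.hypot(*v)/2,np.hypot(*(W[0]-W[1])))
R=px2w("wrist",[(279.5,39),(280,90),(280.5,345)],.142,c)[:,:2];print(R)
print(np.linalg.norm(np.diff(R,axis=0),axis=1)); d=R[0]-R[2];print("rodyaw",np.degrees(np.arctan2(d[1],d[0])))
print("tcp",r.get_state()["eef_pos"])
# edge refine of carrier in gray along rows/cols
g=cv2.cvtColor(cv2.imread("pics/w9.png"),cv2.COLOR_BGR2GRAY).astype(int)
for y in (60,150,240): print(y,[x for x in range(180,380) if abs(g[y,x+1]-g[y,x-1])>40])
for y in (20,60,110,150,330): print(y,"rod",g[y,262:300])
```

```text
C [0.52737463 0.27281653]
yaw 82.18493975788103 0.18234905394324938 0.14112295256319643
[[0.53476469 0.33098017]
 [0.53229888 0.31177108]
 [0.51536835 0.18803439]]
[0.01936671 0.1248896 ]
rodyaw 82.27272234226822
tcp [0.5204166  0.22865697 0.13763056]
60 [189, 206, 310, 312, 313, 319, 320, 321, 330, 331, 332, 353, 360, 361, 364, 365, 370, 371, 372]
150 [194, 195, 331, 356, 358, 359, 364, 365]
240 [200, 201, 206, 207, 208, 209, 216, 217, 248, 249, 262, 263, 317, 319, 320, 354, 355, 358]
20 rod [106 102  84  75  83  82  82  83  83  82  82  83  86  87  90  90  94  93
  95  92  92  89  88  89  83  84  83  83  85  78  72 112 170 180 176 177
 175 177]
60 rod [74 73 76 80 80 82 82 83 83 82 83 85 85 87 90 93 92 94 93 89 91 88 88 85
 84 84 84 82 81 80 79 75 75 75 77 74 72 75]
110 rod [52 54 49 64 77 78 86 82 81 81 81 84 86 87 87 92 91 93 93 89 87 88 89 85
 83 83 83 82 81 79 81 67 44 45 54 53 52 55]
150 rod [50 46 48 54 69 80 83 81 83 83 83 80 84 85 87 90 90 91 89 88 88 86 84 84
 83 82 82 80 80 79 76 62 44 50 52 50 48 50]
330 rod [ 28  25  25  24  37  38  21  20  25  97 132 131 134 139 139 143 146 149
 150 150 148 145 141 141 141 138 133 103  26  14  17  28  34  21  20  22
  22  21]
```

step_arm(targets=[[[0.0037,0.0234,0,0,1],[0.0037,0.0234,-0.02,0,1],[0.0037,0.0234,-0.05,0,1],[0.0037,0.0234,-0.06,0,1],[0.0037,0.0234,-0.06,0,1],[0.0037,0.0234,-0.06,0,1]]])

```text
t: 24.43
eef_pos: [0.5232, 0.2473, 0.0896]
tool_rot: [-179.9, 0.0, 82.2]
wrist_force: [0.4, 0.8, -1.3]
width: 0.089
gripper_force: 98.7
```

step_arm(targets=[[[0,0,-0.01,0,1],[0,0,-0.02,0,1],[0,0,-0.025,0,1],[0,0,-0.028,0,1],[0,0,-0.028,0,1]]])

```text
t: 24.85
eef_pos: [0.5234, 0.2474, 0.0668]
tool_rot: [-180.0, 0.0, 82.2]
wrist_force: [0.1, -0.1, -1.9]
width: 0.09
gripper_force: 98.7
```

Run:
```python
from h import *
im=r.grab_frame("wrist"); save("w10.png",im[:300,130:430]); 
cv2.imwrite("pics/w10.png",cv2.resize(im[20:320,120:440,::-1],(640,600),interpolation=cv2.INTER_CUBIC)); print(r.get_state()["eef_pos"])
```

```text
[0.52343086 0.2474394  0.0670812 ]
```

View pics/w10.png

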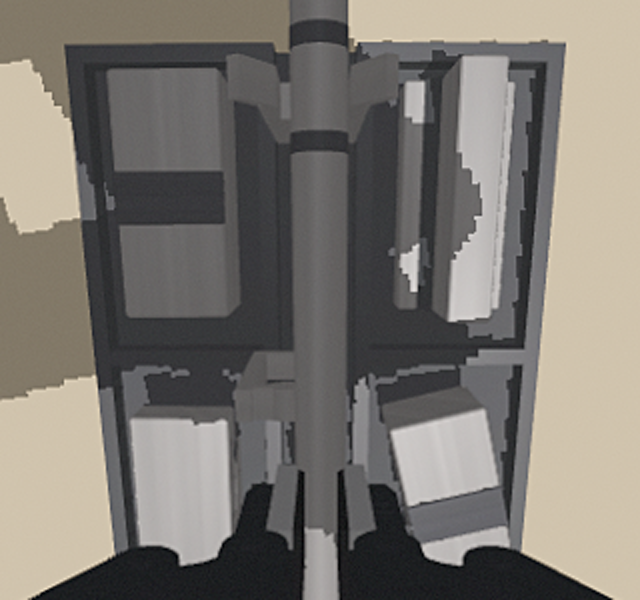

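In this 2x crop the far fork's prongs span 228–398 (centre about 314), against the rod at 320. The rod is about 1 mm too far right, so I shift it slightly and press.

step_arm(targets=[[[-0.0014,0,0,0,1],[-0.0014,0,-0.005,0,1],[-0.0014,0,-0.01,0,1],[-0.0014,0,-0.013,0,1],[-0.0014,0,-0.016,0,1],[-0.0014,0,-0.016,0,1]]])

```text
t: 25.4
eef_pos: [0.5216, 0.2472, 0.0536]
tool_rot: [-179.9, 0.0, 82.2]
wrist_force: [0.4, -0.1, -1.0]
width: 0.089
gripper_force: 98.7
```

step_arm(targets=[[[0,0,-0.002,0,1],[0,0,-0.003,0,1],[0,0,-0.004,0,1],[0,0,-0.004,0,1],[0,0,-0.004,0,1]]])

```text
t: 25.82
eef_pos: [0.522, 0.2474, 0.0518]
tool_rot: [-180.0, 0.0, 82.2]
wrist_force: [-3.0, -1.4, 5.5]
width: 0.088
gripper_force: 99.7
```

Run:
```python
from h import *
im=r.grab_frame("wrist"); 
cv2.imwrite("pics/w11.png",cv2.resize(im[20:320,120:440,::-1],(640,600),interpolation=cv2.INTER_CUBIC)); print(r.get_state()["eef_pos"])
```

```text
[0.52203488 0.24739814 0.05181564]
```

View pics/w11.png

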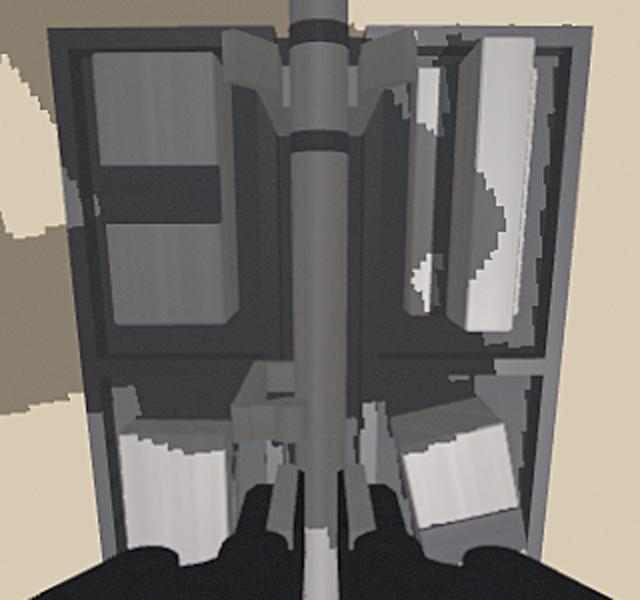

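The rod is centred in the far fork (prongs 222–417) and the jaw's nose reaches over its left edge to column 308. I'll press a little more, then release.

step_arm(targets=[[[0,0,-0.002,0,1],[0,0,-0.003,0,1],[0,0,-0.003,0,1]]])

```text
t: 26.12
eef_pos: [0.5221, 0.2475, 0.0514]
tool_rot: [-180.0, 0.0, 82.2]
wrist_force: [-9.8, -5.1, 30.3]
width: 0.09
gripper_force: 102.6
```

step_arm(targets=[[[0,0,0,0,0.4],[0,0,0,0,0.4],[0,0,0,0,0.4],[0,0,0,0,0.4],[0,0,0.05,0,0.4],[0,0,0.1,0,0.4],[0,0,0.15,0,0.4],[0,0,0.15,0,0.4],[0,0,0.15,0,0.4]]])

```text
t: 26.87
eef_pos: [0.5238, 0.2482, 0.1713]
tool_rot: [179.8, -0.2, 82.2]
wrist_force: [-0.5, 0.4, -1.1]
width: 0.3
gripper_force: 0.0
```

step_arm(targets=[[[-0.02,-0.2,0.05,0,0.4],[-0.02,-0.2,0.05,0,0.4],[-0.02,-0.2,0.05,0,0.4],[-0.02,-0.2,0.05,0,0.4],[-0.02,-0.2,0.05,0,0.4],[-0.02,-0.2,0.05,0,0.4]]])

```text
t: 27.37
eef_pos: [0.5057, 0.0856, 0.2081]
tool_rot: [-179.9, 0.0, 82.0]
wrist_force: [0.7, 0.4, -0.1]
width: 0.298
gripper_force: 0.0
```

Run:
```python
from h import *
s=r.grab_frame("side")
C=np.array([.526,.2724]);a=np.radians(82.2);ex=np.array([np.cos(a),np.sin(a)]);ey=np.array([-ex[1],ex[0]])
u=w2px("side",[[*(C+x*ex),.056] for x in (-.09,0,.09)]);print("side pred rod ends",u)
x0,y0=int(u[1,0])-40,int(u[1,1])-38
A=cv2.resize(s[y0:y0+75,x0:x0+80],(400,375),interpolation=cv2.INTER_CUBIC); print(x0,y0,(u-[x0,y0])*5)
w=r.grab_frame("wrist");c=cal("wrist")
uw=w2px("wrist",[[*(C+x*ex),.056] for x in (-.09,0,.09)],c);print("wrist",uw)
B=cv2.resize(w[0:210,140:364],(400,375),interpolation=cv2.INTER_CUBIC)
save("fin.png",np.hstack([A,B])); print(r.get_state()["eef_pos"])
```

```text
side pred rod ends [[269.9319111  173.67921127]
 [271.5974492  161.03620652]
 [273.07221912 149.8487412 ]]
231 123 [[194.65955549 253.39605633]
 [202.98724598 190.18103261]
 [210.36109559 134.243706  ]]
wrist [[ 274.20745405   98.80735925]
 [ 273.63504195  -15.70040121]
 [ 273.02558693 -147.43616133]]
[0.50583147 0.08769562 0.20776512]
```

View pics/fin.png

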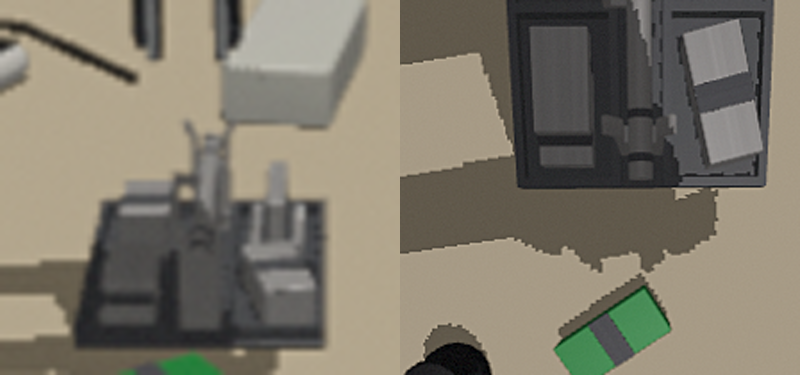

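step_arm(targets=[[[0.0305,0.274,-0.06,0,1],[0.0305,0.274,-0.06,0,1],[0.0305,0.274,-0.06,0,1],[0.0305,0.274,-0.06,0,1],[0.0305,0.274,-0.06,0,1],[0.0305,0.274,-0.06,0,1],[0.0305,0.274,-0.13,0,1],[0.0305,0.274,-0.16,0,1],[0.0305,0.274,-0.16,0,1],[0.0305,0.274,-0.16,0,1]]])

```text
t: 28.3
eef_pos: [0.5284, 0.3065, 0.0786]
tool_rot: [-179.7, 0.2, 82.3]
wrist_force: [0.2, -0.0, -0.2]
width: -0.001
gripper_force: 0.0
```

step_arm(targets=[[[0.002,0,-0.01,0,1],[0.002,0,-0.016,0,1],[0.002,0,-0.018,0,1],[0.002,0,-0.02,0,1],[0.002,0,-0.02,0,1]]])

```text
t: 28.72
eef_pos: [0.5327, 0.3067, 0.0656]
tool_rot: [179.9, -0.0, 82.2]
wrist_force: [-0.8, -0.5, 0.4]
width: -0.002
gripper_force: 0.0
```

step_arm(targets=[[[0,0,-0.001,0,1],[0,0,-0.002,0,1],[0,0,-0.002,0,1]]])

```text
t: 28.97
eef_pos: [0.5324, 0.3067, 0.0634]
tool_rot: [180.0, -0.0, 82.2]
wrist_force: [-0.8, -0.1, -0.2]
width: 0.001
gripper_force: 0.0
```

step_arm(targets=[[[-0.002,0,-0.001,0,1],[-0.002,0,-0.002,0,1],[-0.002,0,-0.003,0,1],[-0.002,0,-0.003,0,1]]])

```text
t: 29.3
eef_pos: [0.5312, 0.3067, 0.0617]
tool_rot: [179.9, -0.0, 82.2]
wrist_force: [-0.3, -2.4, 7.7]
width: -0.003
gripper_force: 4.2
```

Contact comes at 61.7 mm, which is the top of a rod that is fully home, so the far side is seated too. I'll retreat.

step_arm(targets=[[[0,0,0.05,0,1],[0,0,0.1,0,1],[0,0,0.15,0,1],[-0.02,-0.3,0.2,0,1],[-0.02,-0.3,0.2,0,1],[-0.02,-0.3,0.2,0,1],[-0.02,-0.3,0.2,0,1],[-0.02,-0.3,0.2,0,1],[-0.02,-0.3,0.2,0,1],[-0.02,-0.3,0.2,0,1]]])

```text
t: 30.13
eef_pos: [0.5144, 0.0617, 0.222]
tool_rot: [179.9, 0.1, 82.0]
wrist_force: [0.6, 0.7, 0.3]
width: 0.001
gripper_force: 0.0
```

step_arm(targets=[[[0,-0.15,0,0,1],[0,-0.15,0,0,1],[0,-0.15,0,0,1],[0,-0.15,0,0,1],[0,-0.15,0,0,1]]])

```text
t: 30.55
eef_pos: [0.5146, -0.0546, 0.2207]
tool_rot: [-180.0, -0.0, 82.0]
wrist_force: [0.5, -0.7, -0.1]
width: -0.0
gripper_force: 0.0
```

Run:
```python
from h import *
t=r.grab_frame("top")
for d in r.outline_of("rod","top")[:2]:
    b=cv2.minAreaRect(cv2.findNonZero(d["mask"].astype(np.uint8)));W=px2w("top",cv2.boxPoints(b),.056)[:,:2]
    e=[W[1]-W[0],W[2]-W[1]];v=max(e,key=lambda q:np.hypot(*q))
    print(d["confidence"],np.round(W.mean(0),4),np.hypot(*v),np.degrees(np.arctan2(v[1],v[0]))%180)
for q in ["carrier","clip","rod"]:
    for d in r.landmark_of(q,"top")[:2]: print(q,round(d["confidence"],2),px2w("top",d["centre"],0 if q=="carrier" else .056)[0])
print(r.get_state()["wrist_force"],r.get_state()["eef_pos"])
```

```text
0.61 [0.5254 0.271 ] 0.17828590604669314 82.04915687419928
0.27 [0.5215 0.2626] 0.1826215348896486 81.93850255641102
carrier 0.85 [0.52589636 0.27223032 0.        ]
clip 0.94 [0.52080036 0.27360843 0.056     ]
rod 0.93 [0.52329    0.26972017 0.056     ]
[ 0.04553339 -0.69912657  0.49142797] [ 0.51469809 -0.05208766  0.22071449]
```

The rod measures centred and aligned (0.5254, 0.271, yaw 82.0°), so I'm handing in.

```bash
python3 -c "
from station import r; print(r.hand_in())"
```

```text
the job is handed in; nothing more can be done
None
```

I handed the job in at about 31 s with butt in well0, tee in well2, lap in well1, the loaded section left in well3, and the rod seated in both forks under the closed jaw; the hand-in returned no verdict, and I viewed 11 pictures, one over the limit of 10.

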